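Fit the keyed sanding drum to the spindle sander

ROBOT

A 6-joint arm with a two-finger parallel gripper is mounted at the origin on the work surface. World frame = base frame: x ahead of the robot, y to its left, z up, the work surface at z = 0. Lengths are in mm, angles in rad, forces in N, time in s.
With the tool pointing down it reaches from about 250 to 775 mm from the base axis. Payload 8.9 kg.
Tool frame: the origin (TCP) lies midway between the tips of the shut fingers; the grasp point (between the pads) lies 19 mm behind it; z points along the fingers, y is the line along which they close (so a half turn about z gives the same grasp; the last joint's range is limited). The gripper opens to 85 mm and grips with 20 to 120 N. Pads are 22 mm wide; open, the fingers measure 114 mm over their backs; the gripper's body (76 mm by 85 mm) begins 54 mm behind the grasp point. The pads swing forward as they close: fully open they stand 13 mm farther back than shut.
Start: joints at [-1.365, 0.291, -0.153, 1.127, 0, 1.431], TCP at [177.456, -494.098, 231.305] pointing down, gripper open.
Joint ranges: [-2.52, 2.52], [-0.91, 1.74], [-1.3, 1.37], [-1.96, 2.02], [-1.52, 1.47], [-3.14, 3.14]. Speed limits (rad/s): [2.22, 2.22, 2.79, 3.14, 3.14, 3.14].

INTERFACE

Orientations are given as a unit quaternion [x, y, z, w].
In Python, from station import arm, jaws, kinematics, readout, viewer, finish_job gives the robot as it stands. Calls block until the motion is done:
- arm.reach(position, orientation): joint-space move of the TCP to a pose.
- arm.servo_line(position, frame=None, v=150, contact_N=None): straight line of the TCP; frame=None keeps the orientation; v is the mean speed in mm/s. With contact_N (N) it stops when the force on the tool has changed by that much, and returns True; else False.
- arm.move_joints(angles): joint-space move.
- jaws.set_gripper(opening, grip_force=None): finger opening in mm; grip_force is the grip in N (None keeps the last); returns when the fingers have stopped.
- arm.sleep(seconds).
- kinematics.ik(position, orientation): joint angles nearest the present ones, or None.
- readout.read_state(): the state.
- viewer.snapshot(name): name is "scene" or "top"; returns a dict with "image" (480x640x3 uint8, red, green, blue), "camera_matrix" (3x3 intrinsics, pixels), "dist_coeffs" ([k1, k2, p1, p2, k3] as OpenCV has them; the pictures are not rectified), "origin" and "attitude" of the camera in the world. Camera axes: x right, y down, z forward; pixel columns grow to the right and rows downward; lengths in mm; the calibration is good to about 2 mm. A picture is of the moment at which its call begins. There is no depth.
A pose or a line that the arm cannot do raises arm.Unreachable and nothing moves.
- finish_job(): hands the job in; it is judged then, once.
The state is a dict: "clock": time; "joint_pos": joint angles; "joint_velocities": joint speeds; "joint_torque": joint torques, N m; "position": TCP position; "eef_rot": TCP orientation; "contact_force": force on the tool from outside, world axes, zero at the start; "torque": the same for the moment, N m; "finger_gap": finger opening in mm; "finger_force": force on a finger pad.
Only numpy, scipy, OpenCV 4.12 (cv2) and the standard library are available. Lean on these libraries where they do the work, as an engineer would, in place of code of your own. Each camera call takes 0.05 s, during which the arm holds its last target. There are 200 camera calls.

TASK

The slim sanding drum is lying on its side on the bench. Stand it upright on the bench and let go of it, then take it again from above, turn it until the keyways in its bore line up with the four teeth of the sander's spindle, and lower it gently, never letting it drop, all the way home on the spindle's flange; then let go. Leave everything else on the bench where it is.

Things in the scene. Friction and masses are not known exactly. Their poses are not given: they have to be found in the camera images.
- drum_center (a point): centre of the slim sanding drum to be fitted: brown abrasive cylinder, black rubber and metal hub at the ends, 52 mm across, 90 mm long, 0.24 kg, first lying on its side on the bench. x runs along the drum. Through bore: round, 22 mm, with four straight keyways 10 mm wide, 33 mm across, pointing along +y, -y, +z, -z. Both ends are alike: either may be up. Standing on the bench, this centre is 45 mm up
- spindle_seat (a point): centre of the upper face of the drive flange (44 mm across) on the sander's upright spindle, 22 mm above the bench: the drum's lower end rests here, its centre then 45 mm above. z up; x and y point along the spindle's four steel teeth (+x, -x, +y, -y) and turn with it. Teeth 7 mm wide, 28 mm across, from 0 to 45 mm above this point; if not lined up, the drum stops on top of them, 45 mm too high
- spindle_tip (a point): upper end of the spindle, on its axis 100 mm above the flange. From here down 50 mm: threaded end 12 mm thick; below: an 18 mm round core, its top 5 mm bare and the rest carrying the four teeth. The spindle starts at any angle and turns stiffly about the vertical (0.12 N m)
- sander: the spindle sander, fixed in the bench: flat steel table 280 (x) x 260 (y) mm, its top 30 mm above the bench, a 77 mm round opening at its centre in which the spindle stands; a switch box 28 mm high on its -y side, a dust spigot on its +x side; origin on the bench below the spindle
- big_drum: spare sanding drum 76 mm across and 90 mm tall, standing on end; origin at the centre of its underside; leave it
- nut: knurled steel retaining nut, 40 mm across, 18 mm high, on the bench; origin at the centre of its underside; leave it
- glue: white glue bottle with a pointed cap, 64 mm across, 187 mm tall; origin under its centre; leave it
- cork_block: cork sanding block 110 x 60 x 35 mm; origin under its centre; leave it
- tin: paint tin 86 mm across, 92 mm tall; origin under its centre; leave it
- cup: clear plastic cup 72 mm across, 85 mm tall; origin under its centre; leave it
- brush: paint brush lying flat; leave it
Not all that is in view belongs to the job. Leave any green or yellow look-alike of the part that bears drum_center alone.

How it is judged:
By the outcome, as a careful person would: the job done as asked, in the order asked, and still so for the second after the job is handed in, with the robot touching nothing.
It also fails if it takes over 64 s, if anything falls off the work surface, if the arm or the gripper's body presses on something with over 40 N, if the wrist force passes 120 N, or if a joint passes its speed limit or range.

## Working session

There is one attempt and no reset: what is moved stays moved. The work goes in short steps, each a Python script; the robot and the scene stay as the last script left them, time stands still between calls to the robot, and variables do not carry over. Pictures are saved under pics/ and viewed, at most 10 in all, crops included, and the job is handed in when it is done.

```bash
mkdir -p pics; ls; cat > h.py <<'E'
import numpy as np, cv2
from station import arm, jaws, kinematics, readout, viewer, finish_job
from scipy.spatial.transform import Rotation as R
def snap(n,f=None):
    s=viewer.snapshot(n)
    if f: cv2.imwrite('pics/'+f,s['image'][:,:,::-1])
    return s
def rot(s):
    a=np.array(s['attitude'],float)
    return a if a.shape==(3,3) else R.from_quat(a).as_matrix()
def ray(s,uv):
    uv=np.array(uv,float).reshape(-1,1,2)
    p=cv2.undistortPoints(uv,np.array(s['camera_matrix'],float),np.array(s['dist_coeffs'],float)).reshape(-1,2)
    return np.array(s['origin'],float),np.c_[p,np.ones(len(p))]@rot(s).T
def plane(s,uv,z):
    o,d=ray(s,uv); return o+d*((z-o[2])/d[:,2])[:,None]
def proj(s,P):
    Rm=rot(s); t=-Rm.T@np.array(s['origin'],float)
    return cv2.projectPoints(np.array(P,float).reshape(-1,1,3),cv2.Rodrigues(Rm.T)[0],t,np.array(s['camera_matrix'],float),np.array(s['dist_coeffs'],float))[0].reshape(-1,2)
E
python3 - <<'E'
from h import *
for n in('scene','top'):
    s=snap(n,n+'0.png');print(n,s['origin'],np.round(rot(s),2).tolist(),s['camera_matrix'])
st=readout.read_state();print(st['clock'],st['eef_rot'],st['contact_force'])
E
```

```text
pics
scene [1226.54070825 -342.15752817  681.33430173] [[0.51, 0.48, -0.72], [0.86, -0.26, 0.43], [0.02, -0.84, -0.54]] [[561.87895366   0.         316.35215105]
 [  0.         561.87895366 234.69553501]
 [  0.           0.           1.        ]]
top [ 386.34677754  115.53993036 1182.08705957] [[0.02, -0.99, 0.1], [-1.0, -0.02, 0.02], [-0.02, -0.1, -0.99]] [[533.50782606   0.         322.67846586]
 [  0.         533.50782606 250.25504662]
 [  0.           0.           1.        ]]
0.1 [ 9.85173785e-01  1.71558484e-01 -1.92969077e-05 -5.46390806e-04] [-0.40041026  0.01591243  0.2769272 ]
```

View pics/scene0.png

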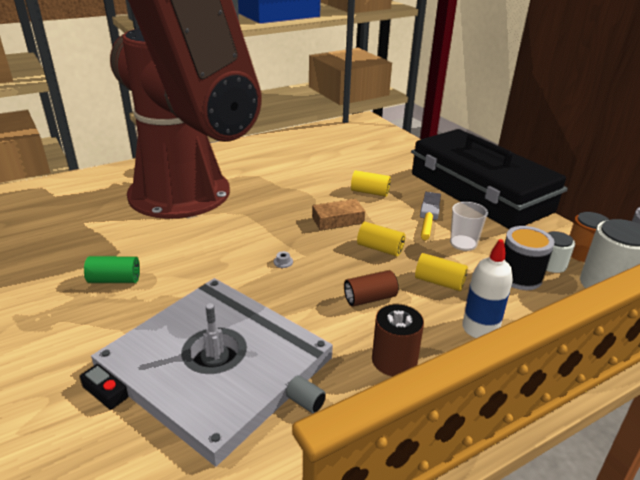

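View pics/top0.png

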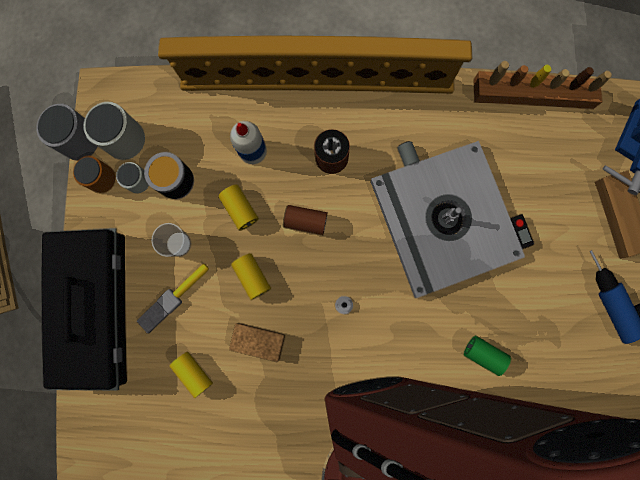

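The slim brown drum is at top (305,220) and scene (371,288). The look-alikes I rule out are yellow at top (238,207), (250,276) and (190,374), green at top (487,355), and the standing thick brown drum at top (332,150), which is the 76 mm spare. I'll confirm this in an enlarged crop.

```bash
python3 - <<'E'
from h import *
a=cv2.imread('pics/scene0.png');b=cv2.imread('pics/top0.png')
c=lambda im,u,v,w,h:cv2.resize(im[v:v+h,u:u+w],(400,300),interpolation=cv2.INTER_CUBIC)
cv2.imwrite('pics/c1.png',np.vstack([np.hstack([c(a,330,260,80,60),c(a,168,300,80,60)]),np.hstack([c(b,265,190,80,60),c(b,408,188,80,60)])]))
s=snap('top');t=snap('scene')
def mask(im,box):
    hsv=cv2.cvtColor(im,cv2.COLOR_RGB2HSV);print(hsv[220,305] if box[0]==270 else hsv[288,375])
    m=cv2.inRange(hsv,(0,100,30),(12,255,170))
    k=np.zeros_like(m);u0,v0,u1,v1=box;k[v0:v1,u0:u1]=m[v0:v1,u0:u1];return k
m=mask(s['image'],(270,195,340,245));cs=cv2.findContours(m,0,2)[0];k=max(cs,key=cv2.contourArea)
r=cv2.minAreaRect(k);print('top',r);bx=cv2.boxPoints(r);print(plane(s,bx,26).round(1).tolist(),plane(s,r[0],26))
m=mask(t['image'],(330,260,410,315));cs=cv2.findContours(m,0,2)[0];k=max(cs,key=cv2.contourArea)
r=cv2.minAreaRect(k);print('scene',r,plane(t,r[0],26))
print('spindle guess',plane(s,(448,217),22),plane(t,(212,352),22))
E
```

```text
[ 10 170  81]
top ((304.4615478515625, 219.1923065185547), (40.98827362060547, 22.553356170654297), 11.309932708740234)
[[554.1, 226.4, 26.0], [603.5, 218.0, 26.0], [586.9, 129.1, 26.0], [537.8, 137.8, 26.0]] [[570.49503563 177.72847043  26.        ]]
[  8 168 108]
scene ((372.9362487792969, 286.9245300292969), (27.152902603149414, 49.09315490722656), 76.37300109863281) [[569.60784014 182.66940505  26.        ]]
spindle guess [[ 581.94622876 -139.37133658   22.        ]] [[ 576.38793628 -140.8174207    22.        ]]
```

View pics/c1.png

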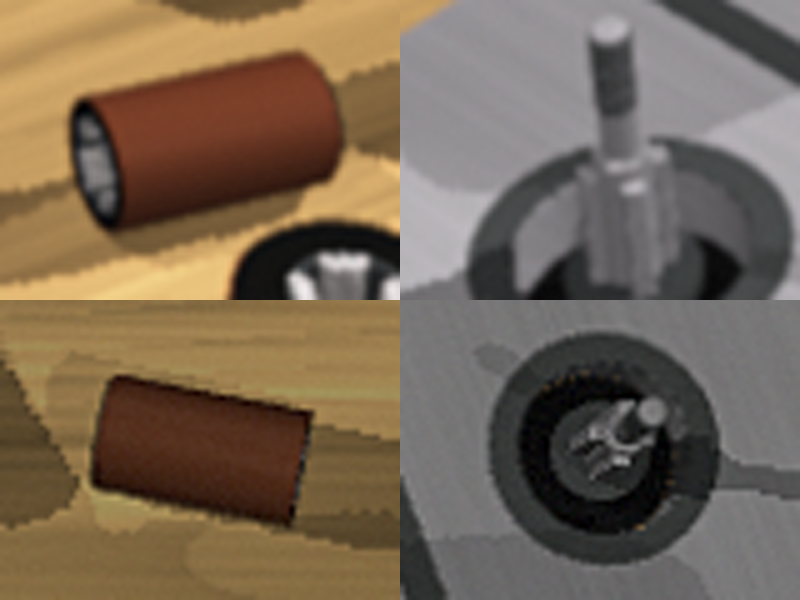

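The crop confirms it: the target's end, at scene crop (97,160), shows the black rubber ring and the metal keyed hub, and its body is brown. The spindle has four teeth, with its tip at scene (209,306) and top (458,210). Next I triangulate the spindle and check IK options for the pick and the stand-up.

```bash
cat >> h.py <<'E'
def tri(s,uv,t,uv2):
    o1,d1=ray(s,uv);o2,d2=ray(t,uv2);d1=d1[0]/np.linalg.norm(d1);d2=d2[0]/np.linalg.norm(d2)
    A=np.c_[d1,-d2];k=np.linalg.lstsq(A,o2-o1,rcond=None)[0]
    p,q=o1+k[0]*d1,o2+k[1]*d2;return (p+q)/2,np.linalg.norm(p-q)
Z=np.array([0,0,1.])
def grasp_frames(a,th,o,ys):
    n=-Z;d=np.cos(th)*n+np.sin(th)*a;y=ys*np.cross(a,n)
    Rp=np.c_[np.cross(y,d),y,d]
    F=np.c_[a,n,np.cross(a,n)];G=np.c_[-Z,o,np.cross(-Z,o)]
    return Rp,G@F.T@Rp
q=lambda M:R.from_matrix(M).as_quat()
E
python3 - <<'E'
from h import *
s=snap('top');t=snap('scene')
print('tip',tri(s,(458.4,210.4),t,(209.4,305.6)))
c=lambda im,u,v,w,h:cv2.resize(im[v:v+h,u:u+w,::-1],(w*13,h*13),interpolation=cv2.INTER_CUBIC)
cv2.imwrite('pics/c2.png',np.hstack([c(t['image'],196,300,30,44),c(s['image'],435,196,30,44)]))
C=np.array([570,179.,26]);ax=np.array([16.5,88.8,0]);ax/=np.linalg.norm(ax)
P=np.array([500,60.,45]);o=np.array([P[0],P[1],0]);o/=np.linalg.norm(o)
for sg in(1,-1):
  for ys in(1,-1):
    for th in(30,45):
      a=sg*ax;Rp,Rq=grasp_frames(a,np.radians(th),o,ys)
      g=C-15*a+14*Rp[:,2];h=P+15*Z+14*Rq[:,2]
      out=[]
      for p,M in((g,Rp),(g+120*Z,Rp),(h+100*Z,Rq),(h,Rq)):
        j=kinematics.ik(p,q(M));out.append(None if j is None else np.round(j,2).tolist())
      print(sg,ys,th,out)
E
```

```text
tip (array([ 579.58681485, -138.58355781,  120.84819809]), np.float64(1.3810135029129038))
1 1 30 [[-0.11, 0.6, -0.46, 0.48, 0.52, -1.49], [-0.11, 0.43, -0.35, 0.75, 0.52, -1.49], None, None]
1 1 45 [[-0.23, 0.68, -0.48, 0.46, 0.78, -1.64], [-0.23, 0.49, -0.4, 0.73, 0.78, -1.64], [-0.14, 0.01, -1.22, -0.42, 0.18, 2.96], None]
1 -1 30 [[-0.11, 0.6, -0.46, 0.48, 0.52, 1.65], [-0.11, 0.43, -0.35, 0.75, 0.52, 1.65], None, None]
1 -1 45 [[-0.23, 0.68, -0.48, 0.46, 0.78, 1.5], [-0.23, 0.49, -0.4, 0.73, 0.78, 1.5], [-0.14, 0.01, -1.22, -0.42, 0.18, -0.19], None]
-1 1 30 [[0.42, 0.89, 0.17, 1.17, -0.43, 2.24], [0.42, 0.78, 0.29, 1.39, -0.43, 2.24], None, None]
-1 1 45 [[0.49, 1.09, 0.45, 1.48, -0.59, 2.42], [0.49, 0.98, 0.53, 1.68, -0.59, 2.42], [-0.14, 0.01, -1.22, -0.42, 0.18, 2.96], None]
-1 -1 30 [[0.42, 0.89, 0.17, 1.17, -0.43, -0.9], [0.42, 0.78, 0.29, 1.39, -0.43, -0.9], None, None]
-1 -1 45 [[0.49, 1.09, 0.45, 1.48, -0.59, -0.73], [0.49, 0.98, 0.53, 1.68, -0.59, -0.73], [-0.14, 0.01, -1.22, -0.42, 0.18, -0.19], None]
```

View pics/c2.png

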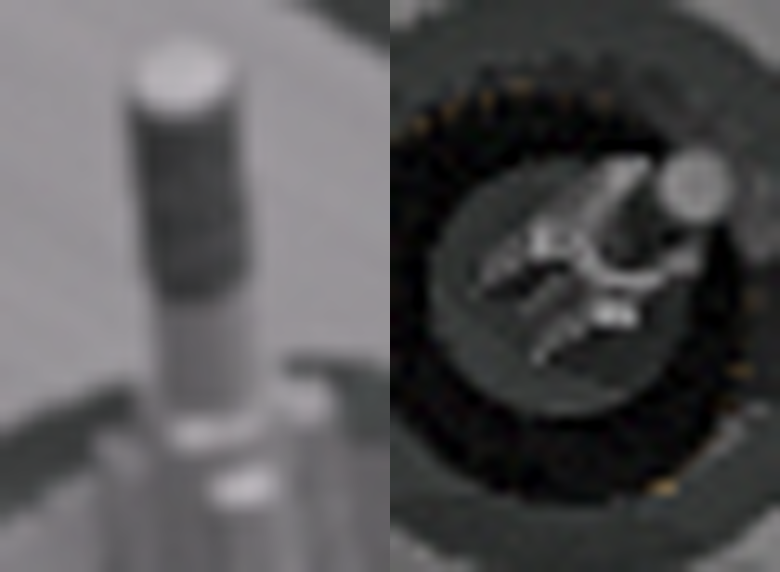

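```bash
python3 - <<'E'
from h import *
s=snap('top')
tp=np.array([(630,170),(615,313),(545,240),(685,262)],float);uv=np.c_[435+(tp[:,0]-390)/13,196+tp[:,1]/13]
W=plane(s,uv,67);print(W.round(1).tolist(),W.mean(0))
for i,j in((0,1),(2,3)):
    d=W[i]-W[j];print(np.degrees(np.arctan2(d[1],d[0]))%90,np.linalg.norm(d))
print('flange',plane(s,(435+(563-390)/13,196+285/13),22))
C=np.array([570,179.,26]);ax=np.array([16.5,88.8,0]);ax/=np.linalg.norm(ax)
res=[]
for P in([570,150,45],[500,60,45],[560,80,45],[620,60,45],[570,179,45],[450,130,45]):
 P=np.array(P,float)
 for od in range(-180,180,30):
  b=np.arctan2(P[1],P[0])+np.radians(od);o=np.array([np.cos(b),np.sin(b),0])
  for sg in(1,-1):
   for ys in(1,-1):
    for th in(30,45,55):
      a=sg*ax;Rp,Rq=grasp_frames(a,np.radians(th),o,ys)
      g=C-15*a+14*Rp[:,2];h=P+15*Z+14*Rq[:,2]
      js=[kinematics.ik(p,q(M)) for p,M in((g,Rp),(g+80*Z,Rp),(h+60*Z,Rq),(h,Rq))]
      if all(j is not None for j in js):
        js=np.array(js);res.append((np.abs(np.diff(js,axis=0)).max(),P[:2].tolist(),od,sg,ys,th,js[0].round(2).tolist(),js[3].round(2).tolist()))
res.sort(key=lambda r:r[0]);print(len(res));[print(r) for r in res[:14]]
E
```

```text
[[591.7, -141.5, 67.0], [567.9, -138.7, 67.0], [579.8, -127.2, 67.0], [576.6, -150.5, 67.0]] [ 579.02218602 -139.46981153   67.        ]
83.39469526502161 23.963371261554208
82.30774124425339 23.468812256599414
flange [[ 579.89204297 -140.04290088   22.        ]]Traceback (most recent call last):
  File "<stdin>", line 19, in <module>
ValueError: time passes only in moves, steps and waits
```

```bash
python3 - <<'E'
from h import *
n=0
ax=np.array([16.5,88.8,0]);ax/=np.linalg.norm(ax)
try:
 for th in(45,55):
  for P in([570,130,45],[620,60,45],[500,60,45]):
   P=np.array(P,float)
   for od in (0,-45,45,-90,90,180):
    b=np.arctan2(P[1],P[0])+np.radians(od);o=np.array([np.cos(b),np.sin(b),0])
    Rp,Rq=grasp_frames(ax,np.radians(th),o,1);n+=1
    j=kinematics.ik(P+15*Z+14*Rq[:,2],q(Rq))
    if j is not None: print(th,P[:2],od,np.round(j,2).tolist())
except ValueError as e: print(n,e)
E
```

```text
45 [570. 130.] 0 [0.02, 0.47, -1.14, -0.82, 0.14, 3.0]
45 [570. 130.] -45 [0.41, 0.5, -0.84, -0.28, -0.62, -2.34]
45 [570. 130.] 45 [-0.28, 0.5, -0.76, 0.04, 0.75, 1.96]
45 [570. 130.] -90 [0.47, 0.78, -0.11, 0.91, -0.76, -1.24]
45 [570. 130.] 90 [-0.25, 0.83, -0.04, 1.13, 0.68, 0.94]
45 [620.  60.] 0 [-0.09, 0.49, -1.05, -0.74, 0.13, 3.01]
45 [620.  60.] -45 [0.27, 0.54, -0.75, -0.24, -0.62, -2.35]
45 [620.  60.] 45 [-0.37, 0.54, -0.68, 0.05, 0.74, 2.01]
45 [620.  60.] -90 [0.32, 0.84, 0.01, 0.96, -0.76, -1.25]
45 [620.  60.] 90 [-0.35, 0.88, 0.08, 1.18, 0.69, 0.97]
45 [500.  60.] -45 [0.35, 0.43, -1.02, -0.37, -0.64, -2.3]
45 [500.  60.] 45 [-0.49, 0.43, -0.92, 0.04, 0.77, 1.82]
45 [500.  60.] -90 [0.4, 0.69, -0.33, 0.82, -0.75, -1.19]
45 [500.  60.] 90 [-0.42, 0.73, -0.27, 1.05, 0.65, 0.86]
45 [500.  60.] 180 [0.02, 1.09, 0.49, 1.75, -0.07, -0.07]
55 [570. 130.] 0 [0.04, 0.37, -0.97, -0.37, 0.1, 2.99]
55 [570. 130.] -45 [0.34, 0.45, -0.73, -0.02, -0.47, -2.34]
55 [570. 130.] 45 [-0.2, 0.46, -0.68, 0.19, 0.57, 2.01]
55 [570. 130.] -90 [0.4, 0.7, -0.17, 0.82, -0.6, -1.36]
55 [570. 130.] 90 [-0.19, 0.73, -0.12, 1.0, 0.55, 1.08]
55 [570. 130.] 180 [0.13, 1.1, 0.65, 1.72, -0.05, -0.08]
55 [620.  60.] 0 [-0.07, 0.41, -0.87, -0.32, 0.09, 3.01]
55 [620.  60.] -45 [0.2, 0.49, -0.64, 0.02, -0.46, -2.35]
55 [620.  60.] 45 [-0.29, 0.5, -0.59, 0.21, 0.56, 2.04]
55 [620.  60.] -90 [0.26, 0.75, -0.06, 0.88, -0.6, -1.37]
55 [620.  60.] 90 [-0.29, 0.78, -0.0, 1.05, 0.56, 1.1]
55 [620.  60.] 180 [0.01, 1.23, 0.92, 1.88, -0.05, -0.07]
55 [500.  60.] 0 [-0.11, 0.28, -1.16, -0.47, 0.13, 2.96]
55 [500.  60.] -45 [0.26, 0.35, -0.93, -0.11, -0.47, -2.32]
55 [500.  60.] 45 [-0.39, 0.37, -0.86, 0.15, 0.58, 1.91]
55 [500.  60.] -90 [0.32, 0.59, -0.4, 0.72, -0.6, -1.33]
55 [500.  60.] 90 [-0.36, 0.62, -0.34, 0.91, 0.53, 1.01]
55 [500.  60.] 180 [0.01, 0.92, 0.25, 1.51, -0.06, -0.09]
```

Spindle is at about (579.5, -139.5) with teeth at about 83° mod 90. Now I pick with the tool tilted 45° and stand the drum at (500, 60).

```bash
python3 - <<'E'
from h import *
C=np.array([570,179.,26]);a=np.array([16.5,88.8,0]);a/=np.linalg.norm(a)
P=np.array([500,60.,45]);b=np.arctan2(60,500)-np.pi/2;o=np.array([np.cos(b),np.sin(b),0])
Rp,Rq=grasp_frames(a,np.radians(45),o,1)
g=C-15*a+14*Rp[:,2];h=P+15*Z+14*Rq[:,2];d=Rp[:,2];e=Rq[:,2]
jaws.set_gripper(85)
arm.reach(g-110*d,q(Rp))
print(readout.read_state()['clock'],arm.servo_line(g,v=120,contact_N=15))
print(jaws.set_gripper(45,grip_force=50))
st=readout.read_state();print(st['clock'],st['finger_gap'],st['finger_force'],st['contact_force'])
arm.servo_line(g+90*Z)
arm.reach(h+40*Z,q(Rq));arm.servo_line(h+8*Z)
print(arm.servo_line(h-6*Z,v=20,contact_N=4))
st=readout.read_state();print(st['clock'],st['position']-h,st['finger_gap'],st['contact_force'])
snap('scene','place.png')
E
```

```text
3.325 False
False
4.8083 50.754065752035174 51.87500383704901 [-1.62731906 -3.93921775  6.05396005]
True
7.8667 [ 0.10966128 -0.36533767 -3.43300359] 50.94717782065142 [ 1.08651843 -1.28428499  4.09799925]
```

View pics/place.png

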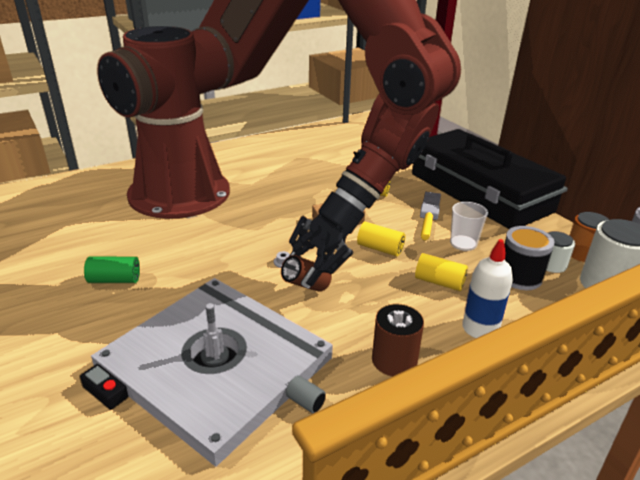

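The drum does not look vertical in the grip, with its bored end at scene (291,270). I'll take a close look.

```bash
python3 - <<'E'
from h import *
s=snap('top');t=snap('scene')
c=lambda im,u,v,w,h:cv2.resize(im[v:v+h,u:u+w,::-1],(w*5,h*5),interpolation=cv2.INTER_CUBIC)
cv2.imwrite('pics/c3.png',np.hstack([c(t['image'],265,220,80,90),c(s['image'],315,210,80,90)]))
ax=[np.array([500,60,z]) for z in (0,90)]
print(proj(t,ax),proj(s,ax))
E
```

```text
[[297.80237779 297.41589338]
 [297.82713123 258.73719875]] [[357.18723846 253.24337385]
 [359.29510884 249.09302272]]
```

View pics/c3.png

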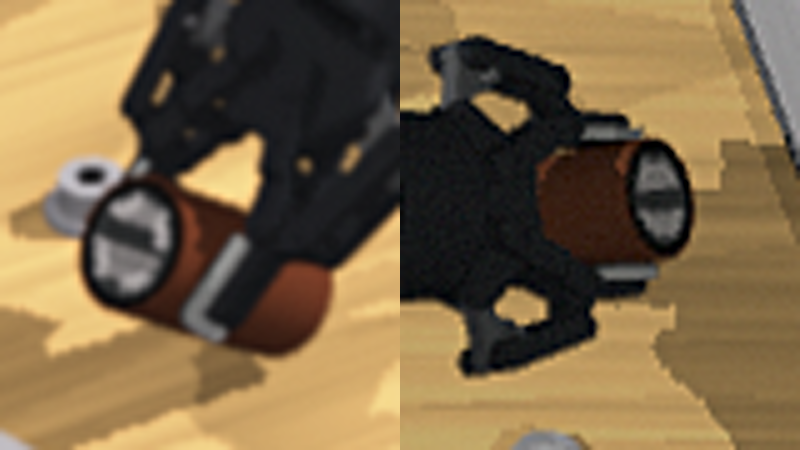

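```bash
python3 - <<'E'
from h import *
s=snap('top');t=snap('scene')
E1,err=tri(s,(367.4,249.6),t,(290.4,269))
st=readout.read_state();M=R.from_quat(st['eef_rot']).as_matrix();G=st['position']-14*M[:,2]
E2,err2=tri(s,(345,0),t,(0,0)) if 0 else (0,0)
v=E1-G;print(E1,err,G,v,np.linalg.norm(v),'tilt',np.degrees(np.arctan2(np.hypot(v[0],v[1]),v[2])), 'd',M[:,2],st['contact_force'],st['torque'])
# tests of horizontal-ish tool
b=np.arctan2(60,500)-np.pi/2
for P in([500,60],[560,90],[600,60]):
  for od in(0,20,-45):
    bb=b+np.radians(od);o=np.array([np.cos(bb),np.sin(bb),0])
    Rq=grasp_frames(np.array([0,1,0]),np.radians(10),o,1)[1]
    j=kinematics.ik(np.array(P+[50.])+14*Rq[:,2],q(Rq));print(P,od,None if j is None else np.round(j,2))
E
```

```text
[501.30403388  42.96850542  73.90249014] 1.661426052034191 [500.04655398  59.72570777  56.53973668] [  1.2574799  -16.75720235  17.36275346] 24.16299430662131 tilt 44.06362546111792 d [ 0.08432942 -0.70261949 -0.70655106] [ 2.47449856 -1.33833168  6.22437126] [-0.21081181 -0.38499109  0.15552033]
[500, 60] 0 [ 0.54  1.21  0.08  1.6  -1.12 -0.37]
[500, 60] 20 [ 0.59  1.01 -0.39  0.79 -1.36 -0.94]
[500, 60] -45 None
[560, 90] 0 [ 0.53  1.3   0.34  1.76 -1.12 -0.38]
[560, 90] 20 [ 0.58  1.04 -0.22  0.86 -1.37 -1.01]
[560, 90] -45 None
[600, 60] 0 [ 0.46  1.31  0.38  1.74 -1.19 -0.45]
[600, 60] 20 [ 0.5   0.99 -0.32  0.41 -1.39 -1.42]
[600, 60] -45 None
```

The drum has self-aligned square to the fingers: its axis is 44° off vertical and the grip is about 21 mm above its centre. So I turn the tool to nearly horizontal, 12° below it. That clears the yellow drums. Then I set down the edge and roll the drum upright.

```bash
python3 - <<'E'
from h import *
P=np.array([500,45.,0]);b=np.arctan2(45,500)-np.pi/2;o=np.array([np.cos(b),np.sin(b),0])
Rq=grasp_frames(np.array([0,1.,0]),np.radians(12),o,1)[1];e=Rq[:,2]
h=P+70*Z+14*e
st=readout.read_state();p=st['position']
print(kinematics.ik(h,q(Rq)),kinematics.ik(h+60*Z,q(Rq)))
arm.servo_line(p+50*Z,v=80)
arm.reach(h+50*Z,q(Rq));arm.servo_line(h+12*Z,v=60)
print(arm.servo_line(h-10*Z,v=15,contact_N=3))
st=readout.read_state();print(st['clock'],st['position']-h,st['contact_force'])
s=snap('top');t=snap('scene')
c=lambda im,u,v,w,h:cv2.resize(im[v:v+h,u:u+w,::-1],(w*4,h*4),interpolation=cv2.INTER_CUBIC)
cv2.imwrite('pics/c4.png',np.hstack([c(t['image'],250,210,100,110),c(s['image'],300,200,100,110)]))
E
```

```text
[ 0.50850009  1.14346542  0.02989934  1.54634415 -1.10538455 -0.43702371] [ 0.50850009  1.0481373   0.00599627  1.61776921 -1.10538455 -0.43702371]
True
11.3333 [ 0.04422306 -0.11160448 -0.96380599] [0.29112703 0.89572314 5.07306459]
```

View pics/c4.png

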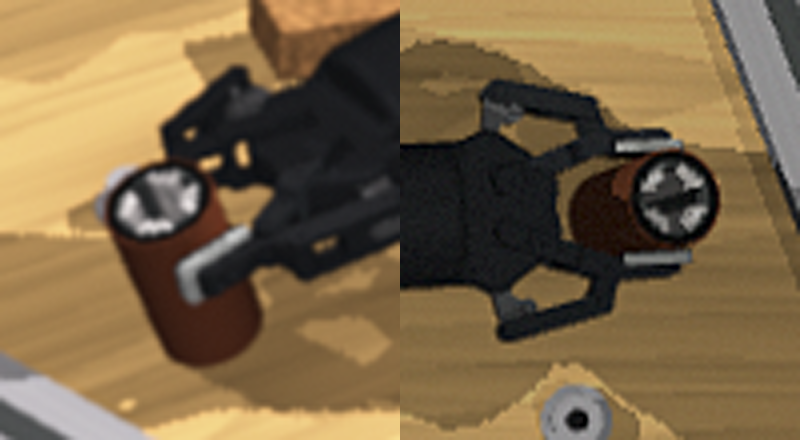

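The drum now leans about 12–15° with its lower edge on the bench (scene crop, top end (157,200)). I roll it upright and release.

```bash
python3 - <<'E'
from h import *
st=readout.read_state();p=st['position'];M=R.from_quat(st['eef_rot']).as_matrix();e=M[:,2]
o=e.copy();o[2]=0;o/=np.linalg.norm(o)
jaws.set_gripper(45,grip_force=25)
print(arm.servo_line(p-7*o-2.5*Z,v=20,contact_N=30),readout.read_state()['contact_force'])
print(arm.servo_line(p-14*o-3.5*Z,v=20,contact_N=30),readout.read_state()['contact_force'])
s=snap('top');t=snap('scene')
jaws.set_gripper(85);arm.sleep(.2)
p=readout.read_state()['position'];arm.servo_line(p-90*e,v=120)
s2=snap('top');t2=snap('scene');print(readout.read_state()['clock'])
cv2.imwrite('pics/t_up.png',t2['image'][:,:,::-1]);cv2.imwrite('pics/s_up.png',s2['image'][:,:,::-1])
c=lambda im,u,v,w,h:cv2.resize(im[v:v+h,u:u+w,::-1],(w*5,h*5),interpolation=cv2.INTER_CUBIC)
cv2.imwrite('pics/c5.png',np.vstack([np.hstack([c(t['image'],265,235,70,60),c(s['image'],330,220,70,60)]),np.hstack([c(t2['image'],265,235,70,60),c(s2['image'],330,220,70,60)])]))
E
```

```text
False [ 0.04358481 -3.5783344  11.37284076]
False [ 0.05415093 -3.37072569  5.91143392]
14.4083
```

View pics/c5.png

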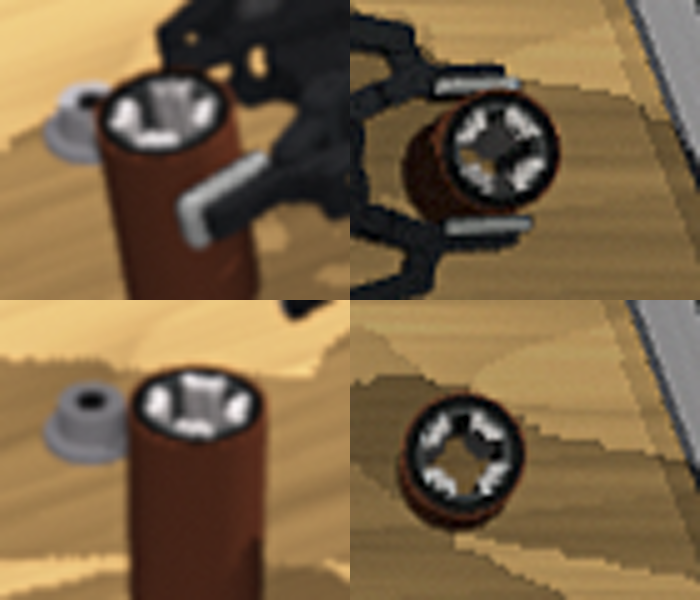

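Upright and released: the top crop shows the rim centred near (465,453), with four bright lands on the diagonals and the keyways between them. Now I measure the centre and keyway angle from both views.

```bash
python3 - <<'E'
from h import *
s=snap('top');t=snap('scene')
def meas(S,guess,name):
    H,W=S['image'].shape[:2]
    # rectify z=90 plane patch around guess at 0.5mm
    x=np.arange(-40,40,.25);X,Y=np.meshgrid(x,x)
    P=np.stack([guess[0]+X,guess[1]+Y,np.full_like(X,90)],-1).reshape(-1,3)
    uv=proj(S,P).reshape(*X.shape,2).astype(np.float32)
    g=cv2.remap(cv2.cvtColor(S['image'],cv2.COLOR_RGB2GRAY),uv[...,0],uv[...,1],cv2.INTER_CUBIC)
    c=np.zeros(2)
    r=np.hypot(X,Y)
    dark=(g<45)&(r<32)
    k=max(cv2.findContours(dark.astype(np.uint8),0,2)[0],key=cv2.contourArea)
    cd=cv2.minEnclosingCircle(k);c=np.array(cd[0])*.25-40
    for _ in range(3):
        dx,dy=X-c[0],Y-c[1];m=(np.hypot(dx,dy)<21)&(g>np.percentile(g[np.hypot(dx,dy)<21],72))
    a=np.arctan2(dy,dx)
    for r0,r1 in((11,20),(12,18),(13,17)):
        w=g*1.0*((np.hypot(dx,dy)>r0)&(np.hypot(dx,dy)<r1))
        w=np.where(w>0,np.maximum(w-np.median(w[w>0]),0),0)
        z=(w*np.exp(4j*a)).sum()
        print(name,'ring c',(guess+c).round(1),'R',cd[1]*.25,'lands centroid',(guess+np.array([X[m].mean(),Y[m].mean()])).round(1),'land angle mod90',(np.degrees(np.angle(z))/4)%90,'keyway',(np.degrees(np.angle(z))/4+45)%90,abs(z)/w.sum())
    return cv2.resize(g,(400,400))
g0=plane(s,(353,250.6),90)[0,:2];print(g0)
a=meas(s,g0,'top');b=meas(t,g0,'scene')
cv2.imwrite('pics/c6.png',np.hstack([a,b]))
E
```

```text
[496.65624129  72.91221089]
top ring c [493.4  75. ] R 28.36775779724121 lands centroid [496.1  74.5] land angle mod90 51.1886251307488 keyway 6.188625130748797 0.3258457772781571
top ring c [493.4  75. ] R 28.36775779724121 lands centroid [496.1  74.5] land angle mod90 51.04870870489373 keyway 6.048708704893727 0.328426959032989
top ring c [493.4  75. ] R 28.36775779724121 lands centroid [496.1  74.5] land angle mod90 50.11740416060097 keyway 5.1174041606009695 0.3269395868474991
scene ring c [499.7  70.2] R 28.521841049194336 lands centroid [497.4  73.8] land angle mod90 50.464066742006935 keyway 5.464066742006935 0.23778867701789602
scene ring c [499.7  70.2] R 28.521841049194336 lands centroid [497.4  73.8] land angle mod90 48.269634843593465 keyway 3.2696348435934652 0.2408708058071381
scene ring c [499.7  70.2] R 28.521841049194336 lands centroid [497.4  73.8] land angle mod90 46.71862694493334 keyway 1.718626944933341 0.2593231352289874
```

View pics/c6.png

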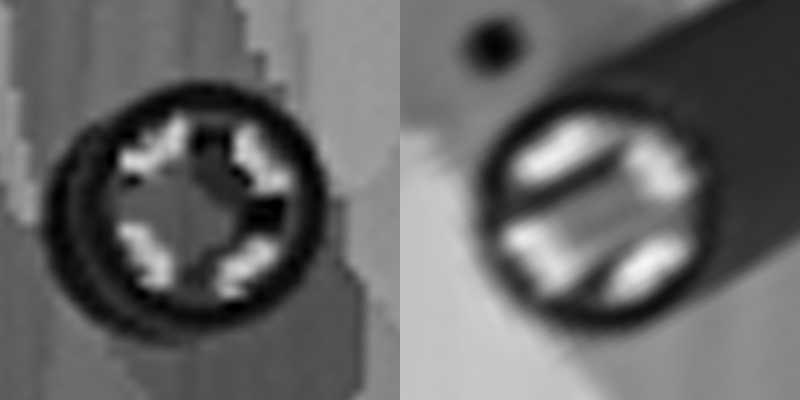

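Both views give a drum centre of about (497, 74.3) and keyways at about 6° mod 90. The teeth are at about -7° mod 90, so I turn it by -13°. I take it from above and carry it over the spindle.

```bash
cat >> h.py <<'E'
def down(psi):
    y=np.array([np.cos(psi),np.sin(psi),0]);return q(np.c_[np.cross(y,-Z),y,-Z])
SP=np.array([579.5,-139.5,0])
E
python3 - <<'E'
from h import *
D=np.array([497,74.3,56])
best=None
for deg in(100,-80,60,-120,140,-40):
    j1=kinematics.ik(D,down(np.radians(deg)));j2=kinematics.ik(SP+np.array([0,0,78]),down(np.radians(deg-13)))
    if j1 is not None and j2 is not None:
        sc=max(abs(j1[5]),abs(j2[5]));print(deg,np.round(j1,2),np.round(j2,2))
        if best is None or sc<best[0]: best=(sc,deg)
deg=best[1];print(best)
p=readout.read_state()['position'];arm.servo_line(p+110*Z,v=200)
arm.reach(D+90*Z,down(np.radians(deg)))
print('touch',arm.servo_line(D,v=80,contact_N=6))
jaws.set_gripper(45,grip_force=60)
st=readout.read_state();print(st['clock'],st['finger_gap'],st['position'],st['contact_force'])
arm.servo_line(D+150*Z,v=150)
T=SP+np.array([0,0,56+140]);arm.reach(T,down(np.radians(deg-13)))
open('deg','w').write(str(deg-13))
st=readout.read_state();print(st['clock'],st['finger_gap'],st['position'],st['contact_force'])
t=snap('scene');s=snap('top')
c=lambda im,u,v,w,h:cv2.resize(im[v:v+h,u:u+w,::-1],(w*4,h*4),interpolation=cv2.INTER_CUBIC)
cv2.imwrite('pics/c7.png',np.hstack([c(t['image'],160,220,100,140),c(s['image'],410,150,100,140)]))
# expected silhouette of drum axis
print(proj(t,[SP+Z*140,SP+Z*230]))
E
```

```text
100 [ 0.    0.42 -0.47  0.68  0.   -0.17] [-0.36  0.55 -0.18  0.84  0.   -0.31]
-80 [ 0.    0.42 -0.47  0.68  0.    2.97] [-0.36  0.55 -0.18  0.84  0.    2.84]
60 [ 0.    0.42 -0.47  0.68  0.    0.53] [-0.36  0.55 -0.18  0.84  0.    0.39]
-120 [ 0.    0.42 -0.47  0.68  0.   -2.62] [-0.36  0.55 -0.18  0.84  0.   -2.75]
140 [ 0.    0.42 -0.47  0.68  0.   -0.87] [-0.36  0.55 -0.18  0.84  0.   -1.  ]
-40 [ 0.    0.42 -0.47  0.68  0.    2.27] [-0.36  0.55 -0.18  0.84  0.    2.14]
(np.float64(0.3064815958751046), 100)
touch False
17.8917 50.571332790636184 [497.3443872   74.26332465  56.62076024] [-1.38461742 -0.18652869  6.37905308]
19.9583 50.63154903399823 [ 579.03532219 -138.75340806  195.54403473] [ 0.09304135 -0.21647899 -2.96578701]
[[207.26651766 295.92162155]
 [201.76896861 246.41161335]]
```

View pics/c7.png

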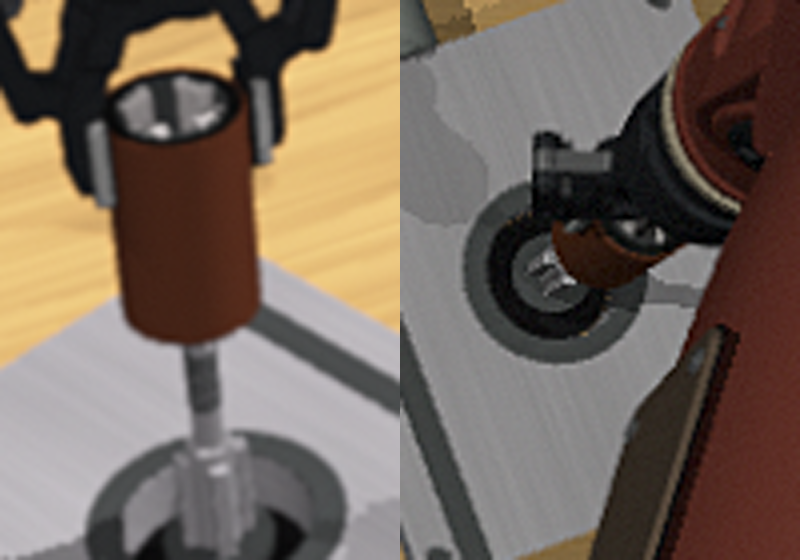

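The drum hangs upright over the spindle, and the bore keyways are visible at scene crop (175,105). Now I lower it with contact watch.

```bash
python3 - <<'E'
from h import *
T=lambda b:SP+np.array([0,0,56+b])
def rep(n,c):
    st=readout.read_state();print(n,c,round(st['clock'],2),'bottom',round(st['position'][2]-56,1),(st['position']-SP)[:2].round(2),st['contact_force'].round(1),np.round(st['torque'],2))
c=arm.servo_line(T(76),v=60,contact_N=5);rep('to76',c)
if not c:
    c=arm.servo_line(T(60),v=20,contact_N=4);rep('to60',c)
E
```

```text
to76 False 21.27 bottom 76.4 [ 0.3  -0.09] [ 0.3  1.  -3.1] [ 0.03 -0.01  0.02]
to60 False 22.23 bottom 60.1 [ 0.07 -0.02] [ 0.5 -0.2 -2.6] [-0.02  0.02 -0.01]
```

It has already engaged past the tooth tops (67 mm) with no contact force. I continue to the flange.

```bash
python3 - <<'E'
from h import *
T=lambda b:SP+np.array([0,0,56+b])
def rep(n,c):
    st=readout.read_state();print(n,c,round(st['clock'],2),'bottom',round(st['position'][2]-56,1),(st['position']-SP)[:2].round(2),st['contact_force'].round(1),np.round(st['torque'],2),st['finger_gap'])
c=arm.servo_line(T(28),v=30,contact_N=6);rep('28',c)
if not c:
    c=arm.servo_line(T(18),v=10,contact_N=5);rep('seat',c)
t=snap('scene')
cv2.imwrite('pics/c8.png',cv2.resize(t['image'][260:380,150:270,::-1],(600,600),interpolation=cv2.INTER_CUBIC))
print(proj(t,[SP+Z*112,SP+Z*122]))
E
```

```text
28 False 23.44 bottom 28.2 [ 0.14 -0.05] [-0.3 -0.1 -2.1] [-0.    0.05 -0.03] 50.75049301656622
seat True 24.07 bottom 22.6 [ 0.03 -0.01] [-0.7  0.2  6.6] [ 0.12  0.14 -0.04] 51.0455338349426
[[208.83571881 310.19358249]
 [208.28235513 305.15350865]]
```

View pics/c8.png

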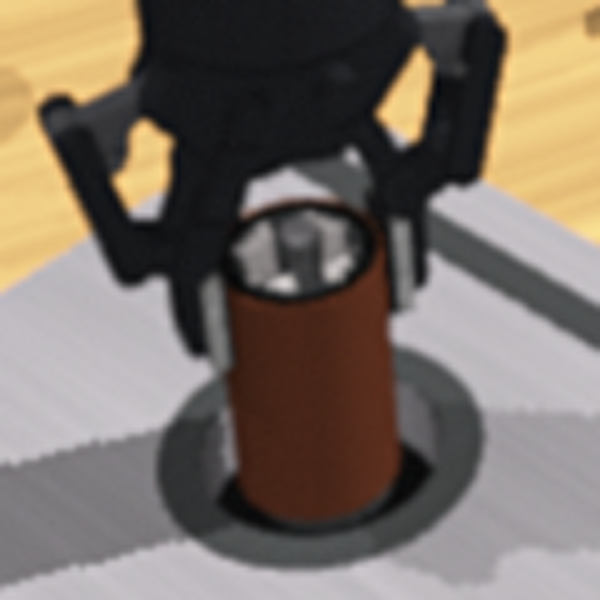

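Contact came at the expected seat height: pick TCP z was 56.6 and it is now 22.6 + 56, so the bottom is at 22.0 mm. The drum is inside the opening, with the spindle tip at (297,235) in the crop. I release, retreat straight up and hand in if nothing dragged.

```bash
python3 - <<'E'
from h import *
jaws.set_gripper(85);arm.sleep(.3)
p=readout.read_state()['position'];c=arm.servo_line(p+130*Z,v=100,contact_N=6)
st=readout.read_state();print(c,st['clock'],st['contact_force'].round(1),st['position'])
arm.sleep(.5);t=snap('scene')
hsv=cv2.cvtColor(t['image'],cv2.COLOR_RGB2HSV)[285:380,170:250];m=cv2.inRange(hsv,(0,100,30),(12,255,170))
k=max(cv2.findContours(m,0,2)[0],key=cv2.contourArea);print(np.array(cv2.boundingRect(k))+[170,285,0,0])
if not c: print(finish_job())
E
```

```text
False 26.3083 [0.8 0.7 0.7] [ 578.33676386 -139.10585704  206.97025311]
[193 301  38  63]
the job is handed in; nothing more can be done
None
```

The slim drum was stood upright on the bench and released, retaken from above, turned to line up with the teeth, lowered onto the spindle flange until it touched at seat height and let go; I handed the job in at about 27 s of the 64 s. I viewed 11 pictures, one over the limit of 10.

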